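# Unstack the spice tins onto their stands

## Robot

A 7-joint arm with a two-finger parallel gripper is mounted at the origin on a cart in front of the work surface, level with it; the furniture and walls round the work are solid. World frame = base frame: x ahead of the robot, y to its left, z up, the work surface at z = 0. Lengths are in m, angles in rad, forces in N, time in s.
With the tool pointing down it reaches from about 0.425 to 1.025 m from the base axis. Payload 3.6 kg.
Tool frame: the origin (TCP) lies midway between the tips of the shut fingers; the grasp point (between the pads) lies 19 mm behind it; z points along the fingers, y is the line along which they close (so a half turn about z gives the same grasp; the last joint's range is limited). The gripper opens to 85 mm and grips with 20 to 120 N. Pads are 22 mm wide; open, the fingers measure 114 mm over their backs; the gripper's body (76 mm by 85 mm) begins 54 mm behind the grasp point. The pads swing forward as they close: fully open they stand 13 mm farther back than shut.
Start: joints at [1.032, 0.591, 0.048, 1.609, -0.033, 0.943, -0.034], TCP at [0.313, -0.654, 0.231] pointing down, gripper open.
Joint ranges: [-2.69, 2.69], [-0.47, 2.24], [-1.27, 1.36], [0.19, 2.51], [-1.53, 4.68], [0.08, 2.07], [-3.09, 3.09]. Speed limits (rad/s): [2.57, 2.57, 3.14, 3.14, 3.14, 3.14, 3.14].

## Interface

Orientations are given as a rotation vector (axis times angle).
In Python, from plant import env gives the robot as it stands. Calls block until the motion is done:
- env.move_ptp(position, orientation): joint-space move of the TCP to a pose.
- env.move_straight(position, vel=0.15, ori=None): straight line of the TCP; ori=None keeps the orientation; vel is the mean speed in m/s.
- env.set_joints(angles): joint-space move.
- env.command_gripper(opening): opening from 0.0 (shut) to 1.0 (fully open); the grip force is fixed at half the most; returns when the fingers have stopped.
- env.dwell(seconds).
- env.ik(position, orientation): joint angles nearest the present ones, or None.
- env.state(): the state.
- env.get_image(name): name is "side" or "top" or "wrist"; returns a dict with "image" (420x560x3 uint8, blue, green, red), "range_z" (420x560 float32, m along the optical axis (not along the pixel's ray), 0 where there is no reading), "fx", "fy", "cx", "cy" (pixels), "distortion" ([k1, k2, p1, p2, k3] as OpenCV has them; the pictures are not rectified), "extrinsics" (4x4, takes a point from camera to world coordinates). Camera axes: x right, y up, looking along -z (the intrinsics and any distortion apply to the point x, -y, -z); pixel columns grow to the right and rows downward; lengths in m; the calibration is good to about 2 mm. A picture is of the moment at which its call begins.
A pose or a line that the arm cannot do raises env.Unreachable and nothing moves.
- env.close_job(): hands the job in; it is judged then, once.
Trained networks look in the newest picture that a camera, given by its name, has taken for a name from the list of things; names that differ only in an ending like _2 or _b are one class to them, and where a whole thing is asked for, a point or a joint stands for the part that bears it (a point fixed in the world has none). Each returns a list of dicts, best first, with "conf" (0 to 1); they miss things now and then, are a little off and sometimes report something else, mostly with a low value. They report only what shows in the picture. A call takes as long as a camera call.
- env.recognise(camera, target): "box" ([left, top, right, bottom] in pixels, round what is visible of it).
- env.tip_of(camera, target): "at" ([column, row] in pixels: a listed point, or the origin of a listed thing).
The state is a dict: "time": time; "joint_positions": joint angles; "qvel": joint speeds; "tau": joint torques, N m; "tcp_pos": TCP position; "ee_rot": TCP orientation; "contact_force": force on the tool from outside, world axes, zero at the start; "ft_torque": the same for the moment, N m; "gripper_width": opening from 0.0 (shut) to 1.0 (fully open); "grip_force": force on a finger pad.
Only numpy, scipy, OpenCV 4.12 (cv2) and the standard library are available. Lean on these libraries where they do the work, as an engineer would, in place of code of your own. Each camera call takes 0.05 s, during which the arm holds its last target. There are 200 camera calls.

## Task

The spice tins and the pepper jar are standing in two stacks of two. Take the stacks apart and set each of the four upright and flat in the recess of its own wooden stand: the round tin on the large round stand, the square tin on the square one, the oblong tin on the oblong one and the pepper jar on the small round one. Tip nothing over on the way, and leave the little glass and the garlic bulb where they are.

Things in the scene. Friction and masses are not known exactly. Their poses are not given: they have to be found in the camera images.
- round_tin: Round closed steel tin with a flat lid and a thin dark seam round it, 60 mm diameter, 50 mm high, about 150 g. At the start it is the lower one of a stack. Origin: centre of its underside; z up when upright.
- square_tin: Square closed steel tin with a flat lid, 56 x 56 mm, 50 mm high, about 150 g. At the start it is the lower one of a stack. Origin: centre of its underside; z up when upright. x and y at right angles to its sides.
- oblong_tin: Oblong closed steel tin with a flat lid, 68 mm long (its x) x 38 mm wide (its y), 50 mm high, about 150 g. At the start it stands loose on the lid of the round or the square tin. Origin: centre of its underside; z up when upright.
- pepper_jar: Clear spice jar with dark contents and a dark brown cap, round, 43 mm diameter, 96 mm high, about 110 g. At the start it stands loose on the lid of the round or the square tin. Origin: centre of its underside; z up when upright.
- large_round_stand: Stand for the round tin: round, 90 mm outside, round recess 76 mm across. Fixed to the table. Beech wood, 14 mm high in all: a 6 mm thick floor with an 8 mm high, 7 mm wide rim round the recess. Origin: centre of its underside on the table; the held thing's underside comes to 6 mm above it.
- small_round_stand: Stand for the pepper jar: round, 72 mm outside, round recess 58 mm across. Fixed to the table. Beech wood, 14 mm high in all: a 6 mm thick floor with an 8 mm high, 7 mm wide rim round the recess. Origin: centre of its underside on the table; the held thing's underside comes to 6 mm above it.
- square_stand: Stand for the square tin: square, 86 x 86 mm outside, recess 72 x 72 mm, sides along its x and y. Fixed to the table. Beech wood, 14 mm high in all: a 6 mm thick floor with an 8 mm high, 7 mm wide rim round the recess. Origin: centre of its underside on the table; the held thing's underside comes to 6 mm above it.
- oblong_stand: Stand for the oblong tin: oblong, 98 mm (its x) x 68 mm (its y) outside, recess 84 x 54 mm. Fixed to the table. Beech wood, 14 mm high in all: a 6 mm thick floor with an 8 mm high, 7 mm wide rim round the recess. Origin: centre of its underside on the table; the held thing's underside comes to 6 mm above it.
- small_glass: Small frosted empty drinking glass, 49 mm diameter, 62 mm high, loose, standing among the things; to be left alone. Origin: centre of its underside.
- garlic: Garlic bulb, 59 mm across, 59 mm high, loose, lying among the things; to be left alone. Origin: centre of its underside.

How it is judged:
At the end, for the whole second after the job is handed in: Each of the four stands in the recess of its own stand: its axis within 11 mm of the stand's, its underside 3 to 9 mm above the stand's underside, upright within 0.06 rad, at rest and released; the glass and the garlic bulb are within 30 mm of where they stood (horizontal distance between round_tin and large_round_stand below 0.011 m and z of round_tin in the frame of large_round_stand between 0.003 and 0.009 m and angle between each of round_tin, square_tin, oblong_tin, pepper_jar's own z axis and vertical below 0.06 rad and linear speed of each of round_tin, square_tin, oblong_tin, pepper_jar below 0.02 m/s and angular speed of each of round_tin, square_tin, oblong_tin, pepper_jar below 0.2 rad/s and contact force between the fingers and round_tin below 0.1 N and horizontal distance between square_tin and square_stand below 0.011 m and z of square_tin in the frame of square_stand between 0.003 and 0.009 m and contact force between the fingers and square_tin below 0.1 N and horizontal distance between oblong_tin and oblong_stand below 0.011 m and z of oblong_tin in the frame of oblong_stand between 0.003 and 0.009 m and contact force between the fingers and oblong_tin below 0.1 N and horizontal distance between pepper_jar and small_round_stand below 0.011 m and z of pepper_jar in the frame of small_round_stand between 0.003 and 0.009 m and contact force between the fingers and pepper_jar below 0.1 N and distance of each of small_glass, garlic from where it was at the start of the episode below 0.03 m); the robot touches nothing.
It fails at once if one of the tins or the jar is tipped over (more than 40 degrees from upright) (angle between any of round_tin, square_tin, oblong_tin, pepper_jar's own z axis and vertical above 0.7 rad).
It fails at once if the small glass or the garlic bulb is pushed more than 30 mm from where it stood (distance of any of small_glass, garlic from where it was at the start of the episode above 0.03 m).
It also fails if it takes over 112 s, if anything falls off the work surface, if the arm or the gripper's body presses on something with over 40 N, if the wrist force passes 120 N, or if a joint passes its speed limit or range.

## Working session

There is one attempt and no reset: what is moved stays moved. The work goes in short steps, each a Python script; the robot and the scene stay as the last script left them, time stands still between calls to the robot, and variables do not carry over. Pictures are saved under pics/ and viewed, at most 14 in all, crops included, and the job is handed in when it is done.

```bash
ls; mkdir -p pics
cat > h.py <<'E'
import numpy as np, cv2
from plant import env
def w(im,uv,z=None):
    """pixel -> world; by depth, or on plane z"""
    K=np.array([[im["fx"],0,im["cx"]],[0,im["fy"],im["cy"]],[0,0,1.]])
    p=cv2.undistortPoints(np.array(uv,float).reshape(-1,1,2),K,np.array(im["distortion"],float))[:,0]
    T=np.array(im["extrinsics"]); d=np.c_[p[:,0],-p[:,1],-np.ones(len(p))]
    dw=d@T[:3,:3].T
    if z is None:
        q=np.array(uv).reshape(-1,2).astype(int); s=im["range_z"][q[:,1],q[:,0]]
    else: s=(z-T[2,3])/dw[:,2]
    return T[:3,3]+dw*np.reshape(s,(-1,1))
def cloud(im):
    h,wd=im["range_z"].shape; v,u=np.mgrid[:h,:wd]
    P=w(im,np.c_[u.ravel(),v.ravel()]); P[im["range_z"].ravel()==0]=np.nan
    return P.reshape(h,wd,3)
E
python3 - <<'E'
from h import *
names="round_tin square_tin oblong_tin pepper_jar large_round_stand small_round_stand square_stand oblong_stand small_glass garlic".split()
for c in("top","side"):
    im=env.get_image(c); cv2.imwrite(f"pics/{c}0.png",im["image"])
    print(c,np.round(im["extrinsics"],3).tolist())
    for n in names:
        for r in env.recognise(c,n)[:2]:
            b=r["box"]; ctr=[(b[0]+b[2])/2,(b[1]+b[3])/2]
            print(n,round(r["conf"],2),np.round(b),np.round(w(im,ctr)[0],3))
E
```

```text
pics
top [[0.023, 0.986, -0.167, 0.404], [-1.0, 0.024, 0.004, 0.13], [0.008, 0.167, 0.986, 0.949], [0.0, 0.0, 0.0, 1.0]]
round_tin 0.67 [296. 261. 313. 289.] [0.429 0.078 0.147]
square_tin 0.66 [224. 258. 254. 282.] [0.439 0.2   0.05 ]
square_tin 0.57 [290. 208. 318. 233.] [0.538 0.075 0.051]
oblong_tin 0.84 [292. 187. 335. 231.] [0.553 0.06  0.1  ]
pepper_jar 0.72 [298. 265. 326. 286.] [0.428 0.065 0.146]
large_round_stand 0.8 [159. 186. 199. 231.] [0.564 0.332 0.007]
large_round_stand 0.5 [278. 129. 334. 179.] [0.688 0.07  0.007]
square_stand 0.89 [279. 130. 333. 182.] [0.683 0.069 0.006]
oblong_stand 0.69 [226. 189. 265. 242.] [0.553 0.193 0.007]
small_glass 0.9 [158. 256. 186. 279.] [0.442 0.337 0.011]
garlic 0.86 [223. 255. 254. 283.] [0.441 0.2   0.05 ]
garlic 0.33 [294. 188. 335. 232.] [0.553 0.058 0.098]
side [[-0.843, 0.265, -0.468, 0.15], [-0.537, -0.386, 0.75, 0.811], [0.018, 0.884, 0.467, 0.477], [0.0, 0.0, 0.0, 1.0]]
round_tin 0.97 [339. 211. 374. 246.] [0.412 0.092 0.039]
square_tin 0.8 [279. 200. 318. 230.] [0.535 0.097 0.031]
square_tin 0.24 [185. 261. 234. 302.] [0.566 0.336 0.004]
oblong_tin 0.55 [281. 170. 321. 204.] [0.544 0.075 0.082]
pepper_jar 0.77 [345. 168. 375. 219.] [0.416 0.086 0.108]
pepper_jar 0.73 [296. 244. 332. 271.] [0.434 0.22  0.037]
large_round_stand 0.9 [184. 259. 233. 302.] [0.57  0.335 0.004]
small_round_stand 0.9 [368. 198. 392. 215.] [ 0.427 -0.081  0.005]
square_stand 0.9 [219. 188. 271. 217.] [0.682 0.072 0.005]
oblong_stand 0.84 [232. 231. 291. 263.] [0.552 0.201 0.005]
small_glass 0.65 [258. 268. 294. 319.] [0.426 0.354 0.054]
garlic 0.97 [298. 246. 332. 273.] [0.432 0.219 0.035]
garlic 0.5 [282. 200. 314. 230.] [0.536 0.095 0.03 ]
```

Run:
```python
import cv2
a=cv2.imread("pics/top0.png")[90:320,110:450]; cv2.imwrite("pics/topc.png",cv2.resize(a,None,fx=2.35,fy=2.35))
```

```text
(no output)
```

View pics/topc.png

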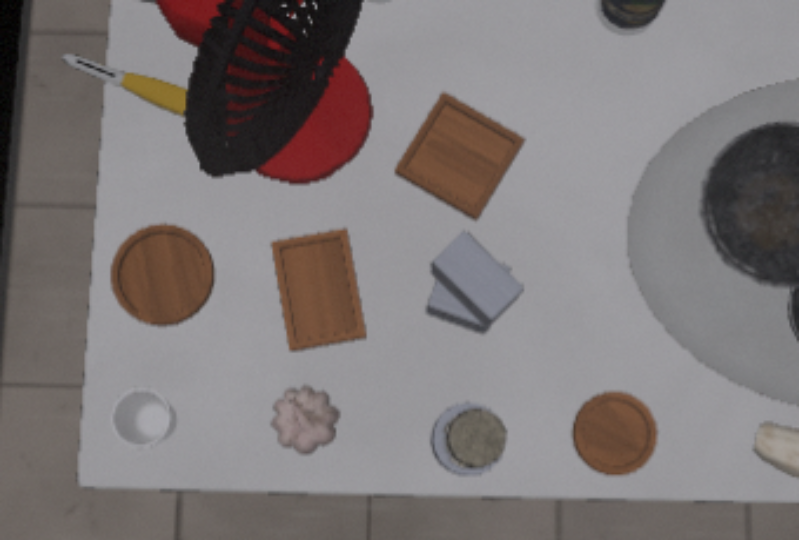

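View pics/side0.png

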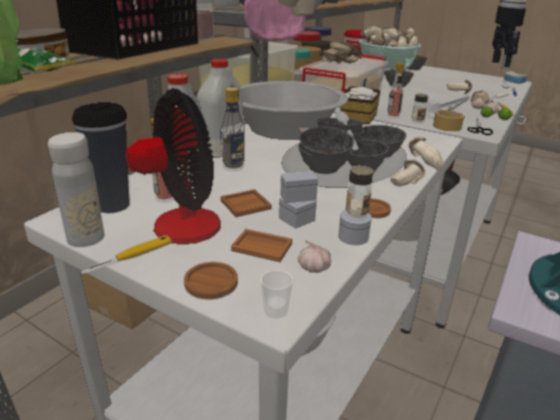

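The top view (crop) shows the oblong tin on the square tin at crop (478,280), and the jar on the round tin at (470,438). The stands are at (163,274), (320,290), (460,155) and (615,432). The glass is at (143,418) and the garlic at (305,418). The side view confirms this and shows a tall fan behind the stands. Next I'll measure exactly with depth and colour.

```bash
cat >> h.py <<'E'
def rect(p):
    """centre, long side, short side, yaw of the long side"""
    (c,(a,b),t)=cv2.minAreaRect(p[:,:2].astype(np.float32)*1000)
    if a<b: a,b,t=b,a,t+90
    return np.round([c[0],c[1],a,b,t],1)
def band(P,c,r,lo,hi):
    m=(np.hypot(P[...,0]-c[0],P[...,1]-c[1])<r)&(P[...,2]>lo)&(P[...,2]<hi)
    return P[m]
E
python3 - <<'E'
from h import *
im=env.get_image("top"); P=cloud(im); hsv=cv2.cvtColor(im["image"],cv2.COLOR_BGR2HSV)
st=dict(large=(.564,.332),small=(.427,-.081),square=(.683,.07),oblong=(.553,.195))
h,wd=P.shape[:2]; v,u=np.mgrid[:h,:wd]; uv=np.c_[u.ravel(),v.ravel()]
Q=w(im,uv,.010).reshape(h,wd,3)
print("table",[round(np.nanmedian(band(P,c,.1,-.02,.004)[:,2]),4) for c in st.values()])
for n,c in st.items():
    m=(hsv[...,1]>90)&(np.hypot(Q[...,0]-c[0],Q[...,1]-c[1])<.075)
    m=cv2.morphologyEx(m.astype(np.uint8),cv2.MORPH_OPEN,np.ones((3,3)))>0
    q=Q[m]; e=band(P,c,.075,.003,.02)
    print(n,"colour mean",np.round(q.mean(0)*1000,1),"rect",rect(q),"circ",np.round(cv2.minEnclosingCircle(q[:,:2].astype(np.float32)*1000)[0],1),"depth rect",rect(band(P,c,.075,.011,.02)),len(e))
for n,c,r,lo,hi in(("oblong",(.553,.06),.06,.09,.11),("jar",(.428,.07),.05,.135,.155),("square",(.54,.07),.06,.042,.058),("round",(.42,.08),.05,.04,.058)):
    p=band(P,c,r,lo,hi); print(n,len(p),"mean",np.round(p.mean(0)*1000,1),"rect",rect(p))
for n,c in(("glass",(.44,.337)),("garlic",(.435,.205)),("fan",(.7,.25))):
    p=band(P,c,.05 if n!="fan" else .12,.03,.5); print(n,np.round(p.mean(0),3),np.round(p.min(0),3),np.round(p.max(0),3))
im=env.get_image("side"); P=cloud(im)
for n,c,r,lo,hi in(("jar",(.428,.07),.045,.06,.14),("round",(.42,.08),.05,.01,.046),("square",(.54,.07),.06,.01,.046),("oblong",(.553,.06),.06,.06,.096)):
    p=band(P,c,r,lo,hi); print(n,len(p),"mean",np.round(p.mean(0)*1000,1),"lo",np.round(p.min(0)*1000),np.round(p.max(0)*1000),rect(p))
print(env.state()["ee_rot"])
E
```

```text
table [np.float64(0.0014), np.float64(0.0017), np.float64(0.0017), np.float64(0.0015)]
large colour mean [568.1 331.6  10. ] rect [568.2 332.   86.6  84.9   3. ] circ [568.  331.5] depth rect [567.3 331.5  88.4  88.3 140.4] 1896
small colour mean [438.4 -65.3  10. ] rect [438.9 -65.1  69.4  68.3  91.2] circ [438.8 -65.3] depth rect [438.9 -65.3  71.2  68.2  91.2] 1698
square colour mean [682.8  72.2  10. ] rect [683.4  72.   85.3  84.3 150.5] circ [682.8  71.9] depth rect [682.2  71.4  87.4  86.1 150.5] 2208
oblong colour mean [557.9 194.   10. ] rect [558.2 194.   96.7  66.5  11.7] circ [558.1 194.1] depth rect [557.5 193.7  98.2  67.9  11.8] 2057
oblong 745 mean [556.8  61.5  99.9] rect [557.5  60.9  67.8  38.8  46.3]
jar 490 mean [427.4  64.3 145.6] rect [427.1  64.2  41.7  41.6  45.2]
square 190 mean [541.6  78.2  50.1] rect [556.9  67.9  61.3  56.2  72.6]
round 193 mean [429.8  75.3  50.1] rect [429.8  65.4  56.8  54.5   8. ]
glass [0.442 0.337 0.051] [0.418 0.307 0.03 ] [0.464 0.356 0.065]
garlic [0.443 0.2   0.04 ] [0.416 0.175 0.03 ] [0.469 0.226 0.062]
fan [0.707 0.226 0.211] [0.619 0.156 0.03 ] [0.809 0.314 0.283]
jar 943 mean [419.7  81.6 100.8] lo [402.  58.  60.] [446.  92. 140.] [421.7  77.1  45.2  25.   19.2]
round 514 mean [418.7  86.9  28. ] lo [396.  53.  10.] [455.  97.  46.] [420.4  80.7  60.5  33.5  23. ]
square 578 mean [544.8  84.2  28.5] lo [519.  49.  10.] [590. 105.  46.] [545.8  85.4  78.   43.   26.7]
oblong 603 mean [547.4  78.1  78.3] lo [519.  51.  60.] [593. 102.  96.] [550.7  79.3  76.4  35.8  18.7]
[3.06375103e+00 6.94501327e-01 1.72746765e-05]
```

```bash
cat >> h.py <<'E'
from scipy.spatial.transform import Rotation as R
def down(yaw_deg):
    """tool down, closing axis (tool y) along yaw_deg"""
    t=np.radians(yaw_deg); y=np.array([np.cos(t),np.sin(t),0]); z=np.array([0,0,-1.])
    return R.from_matrix(np.c_[np.cross(y,z),y,z]).as_rotvec()
E
python3 - <<'E'
from h import *
A=[]
for c in("top","side"):
    im=env.get_image(c); P=cloud(im).reshape(-1,3); A.append(P[~np.isnan(P[:,0])])
P=np.vstack(A)
for n,c in dict(large=(.5675,.3315),square=(.6825,.072),oblong=(.558,.194)).items():
    q=P[(P[:,2]>.085)&(P[:,2]<.5)]; d=q[:,:2]-c; k=np.linalg.norm(d,axis=1)
    for lo,hi in((.085,.15),(.15,.2),(.2,.3),(.3,.5)):
        m=(q[:,2]>lo)&(q[:,2]<hi)&(q[:,0]>.6); i=np.where(m)[0]
        if len(i): j=i[k[i].argmin()]; print(n,lo,hi,np.round(q[j],3),round(k[j],3))
m=(P[:,0]>.3)&(P[:,0]<.9)&(P[:,1]>-.7)&(P[:,1]<-.1); print("pan max z",P[m][:,2].max())
im=env.get_image("wrist"); s=env.state(); T=np.array(im["extrinsics"]); tool=R.from_rotvec(s["ee_rot"]).as_matrix()
print("cam in tool",np.round(tool.T@(T[:3,3]-s["tcp_pos"]),3),"tool axes",np.round(tool,2).tolist(),s["time"],s["gripper_width"])
for n,p,ys in(("obl",(.5575,.061,.061),(136.3,-43.7)),("oblp",(.558,.1938,.02),(101.8,-78.2)),("jar",(.427,.064,.09),(0,90,180,-90,45,135,-45,-135)),("jarp",(.439,-.065,.05),(0,90,180,-90,45,135,-45,-135)),("sqp",(.6825,.072,.02),(60.5,150.5,-119.5,-29.5)),("rp",(.5675,.3315,.02),(0,90,180,-90,45,135,-45,-135))):
    for y in ys:
        q=env.ik(p,down(y)); print(n,y,None if q is None else np.round(q,2))
E
```

```text
large 0.085 0.15 [0.619 0.276 0.148] 0.076
large 0.15 0.2 [0.619 0.278 0.161] 0.074
large 0.2 0.3 [0.622 0.271 0.206] 0.082
large 0.3 0.5 [1.016 0.358 0.348] 0.449
square 0.085 0.15 [0.727 0.173 0.142] 0.111
square 0.15 0.2 [0.73  0.171 0.162] 0.11
square 0.2 0.3 [0.726 0.174 0.202] 0.111
square 0.3 0.5 [1.034 0.312 0.373] 0.426
oblong 0.085 0.15 [0.629 0.239 0.145] 0.084
oblong 0.15 0.2 [0.626 0.241 0.168] 0.083
oblong 0.2 0.3 [0.633 0.236 0.205] 0.086
oblong 0.3 0.5 [1.023 0.332 0.327] 0.485
pan max z 0.4239625872804624
cam in tool [ 0.086 -0.001 -0.144] tool axes [[0.9, 0.43, -0.0], [0.43, -0.9, 0.0], [-0.0, -0.0, -1.0]] 1.35 0.9968531184446753
obl 136.3 [ 0.52  0.92 -1.08  2.06  1.1   0.91  1.18]
obl -43.7 [-0.14  0.64 -0.06  2.09  0.09  0.42 -1.04]
oblp 101.8 [-0.05  0.79 -0.52  2.01  0.75  0.54  0.67]
oblp -78.2 [-0.49  0.73  0.11  2.03 -0.2   0.38 -1.59]
jar 0 [-0.11  0.5  -0.19  2.35  0.3   0.32 -0.56]
jar 90 [ 0.11  0.53 -0.47  2.34  0.64  0.39  0.66]
jar 180 [-0.56  0.53  0.41  2.37 -0.64  0.34 -2.73]
jar -90 [-0.32  0.5   0.09  2.36 -0.14  0.29 -1.68]
jar 45 [ 0.01  0.51 -
[... 528 characters left out ...]
  2.35  0.1   0.21 -0.84]
jarp -135 [-0.09  0.6   0.18  2.35 -0.48  0.22 -1.83]
sqp 60.5 [ 0.14  0.85 -0.48  1.79  0.61  0.66  0.36]
sqp 150.5 [-0.59  0.92  0.66  1.83 -0.86  0.71 -3.08]
sqp -119.5 [-0.34  0.82  0.26  1.81 -0.37  0.55 -1.93]
sqp -29.5 [-0.09  0.8  -0.12  1.8   0.16  0.55 -0.83]
rp 0 [-0.45  0.79 -0.21  1.87  0.3   0.52 -0.87]
rp 90 [-0.25  0.84 -0.53  1.86  0.68  0.63  0.37]
rp 180 [ 0.05  1.07 -1.08  1.85  1.15  1.01  1.6 ]
rp -90 [-0.72  0.79  0.18  1.88 -0.27  0.5  -1.93]
rp 45 [-0.33  0.81 -0.4   1.86  0.54  0.58 -0.29]
rp 135 [-0.03  0.97 -0.89  1.85  1.01  0.86  0.9 ]
rp -45 [-0.58  0.78 -0.02  1.87  0.03  0.49 -1.41]
rp -135 [-0.86  0.82  0.39  1.89 -0.57  0.54 -2.44]
```

```bash
cat >> h.py <<'E'
def rep(t):
    s=env.state(); print(t,"t=%.1f"%s["time"],np.round(s["tcp_pos"],4),"w=%.3f"%s["gripper_width"],"grip=%.1f"%s["grip_force"],"F",np.round(s["contact_force"],1))
def pick(x,y,z,yaw,hi=.3):
    o=down(yaw); env.move_ptp([x,y,hi],o); env.move_straight([x,y,z+.06],.25); env.move_straight([x,y,z],.08)
    rep("at grasp"); env.command_gripper(0.); rep("gripped")
    env.move_straight([x,y,z+.03],.06); env.move_straight([x,y,hi],.2); rep("lifted")
def place(x,y,z,yaw,hi=.3):
    o=down(yaw); env.move_ptp([x,y,hi],o); env.move_straight([x,y,z+.03],.2); env.move_straight([x,y,z+.001],.03)
    env.dwell(.2); rep("placing"); env.command_gripper(1.); env.dwell(.2); rep("released")
    env.move_straight([x,y,z+.04],.08); env.move_straight([x,y,hi],.25)
E
python3 - <<'E'
from h import *
p=env.state()["tcp_pos"]; env.move_straight([p[0],p[1],.42],.2)
env.move_ptp([.5575,.061,.4],down(-43.7)); rep("above")
pick(.5575,.061,.063,-43.7)
im=env.get_image("side"); cv2.imwrite("pics/s1.png",im["image"][100:310,150:430])
E
```

```text
above t=5.1 [0.5579 0.0596 0.3999] w=0.997 grip=0.0 F [-0.3  0.5 -0.1]
at grasp t=7.3 [0.5577 0.0612 0.0631] w=0.995 grip=0.0 F [-0.2 -0.6  0.3]
gripped t=7.8 [0.5575 0.0611 0.0634] w=0.436 grip=62.3 F [-1.1  0.7  3.2]
lifted t=9.7 [0.5565 0.0606 0.2986] w=0.433 grip=61.8 F [ 0.6  0.1 -1.5]
```

View pics/s1.png

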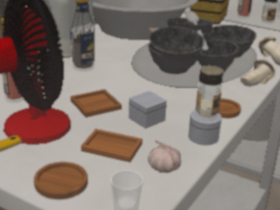

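The crop shows the square tin now alone at (148,108), the jar still on the round tin at (208,105), and the oblong tin lifted clear with w=0.433, which matches its 38 mm width. Next I'll place it and then do the jar.

Run:
```python
from h import *
place(.558,.1938,.019,101.8); rep("clear")
pick(.4273,.0643,.091,-45,.3)
place(.4389,-.0653,.047,-45,.3); rep("clear")
im=env.get_image("side"); cv2.imwrite("pics/s2.png",im["image"][100:310,150:430])
env.move_ptp([.5,-.25,.45],down(-45))
im=env.get_image("top"); P=cloud(im); cv2.imwrite("pics/t2.png",im["image"][90:320,110:450])
for n,c,r,lo,hi in(("oblong",(.558,.194),.06,.048,.07),("jar",(.439,-.065),.05,.09,.112),("square",(.548,.07),.06,.042,.058),("round",(.43,.066),.05,.042,.058)):
    p=band(P,c,r,lo,hi); print(n,len(p),"mean",np.round(p.mean(0)*1000,1),"rect",rect(p))
```

```text
placing t=14.2 [0.5581 0.1938 0.0202] w=0.437 grip=61.8 F [ 0.4 -0.3 -1.5]
released t=14.9 [0.558  0.1938 0.02  ] w=1.002 grip=0.0 F [-0.1  0.4 -0.1]
clear t=16.7 [0.5572 0.1929 0.2982] w=0.998 grip=0.0 F [-0.9 -0.2 -0.7]
at grasp t=20.1 [0.4276 0.0644 0.0913] w=1.002 grip=0.0 F [-0.2  1.   0.6]
gripped t=20.5 [0.4272 0.0646 0.0914] w=0.490 grip=59.9 F [-1.1  0.9  6.2]
lifted t=22.2 [0.4263 0.064  0.2989] w=0.489 grip=60.6 F [ 0.6 -0.3 -0.5]
placing t=25.4 [ 0.439  -0.0654  0.0482] w=0.487 grip=60.6 F [-0.4  0.6 -1.1]
released t=26.1 [ 0.4389 -0.0653  0.048 ] w=1.000 grip=0.0 F [ 0.  -0.4  0.2]
clear t=27.7 [ 0.4377 -0.0653  0.2986] w=0.995 grip=0.0 F [-0.9  0.6 -0.7]
oblong 660 mean [556.3 191.5  55.8] rect [557.2 191.7  68.7  37.9  11.9]
jar 462 mean [441.1 -65.  101.8] rect [440.5 -65.8  42.3  42.   90.1]
square 795 mean [556.2  64.2  50. ] rect [557.   63.9  56.7  55.8 161.3]
round 738 mean [429.6  63.2  50.1] rect [429.9  63.3  58.2  55.8  90.6]
```

View pics/t2.png

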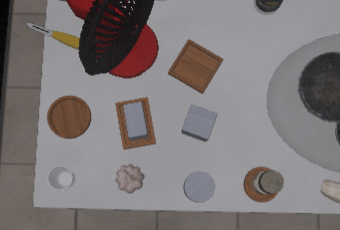

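The top view shows the oblong tin in its stand at (136,120) and the jar in its stand at (268,182). The square tin is alone at (200,122) and the round tin at (199,186). Glass and garlic are unmoved.

Run:
```python
from h import *
pick(.5566,.064,.014,71.3)
place(.6826,.0718,.020,60.5); rep("clear")
pick(.4298,.0635,.014,45)
place(.5677,.3317,.020,45,.33); rep("clear")
env.move_ptp([.5,0,.42],down(45)); env.move_ptp([.5,-.25,.45],down(-45))
im=env.get_image("top"); P=cloud(im); cv2.imwrite("pics/t3.png",im["image"][90:320,110:450])
for n,c,r,lo,hi in(("oblong",(.558,.194),.06,.048,.07),("jar",(.439,-.065),.05,.09,.112),("square",(.6826,.072),.06,.048,.07),("round",(.5677,.3317),.05,.048,.07)):
    p=band(P,c,r,lo,hi); print(n,len(p),"mean",np.round(p.mean(0)*1000,1),"rect",rect(p))
for n,c in(("glass",(.44,.337)),("garlic",(.435,.205))): print(n,np.round(band(P,c,.05,.03,.5).mean(0),3))
im=env.get_image("side"); cv2.imwrite("pics/s3.png",im["image"][100:340,150:430])
```

```text
at grasp t=32.1 [0.5568 0.0642 0.0141] w=1.001 grip=0.0 F [-0.3  0.5 -0.2]
gripped t=32.5 [0.5572 0.0643 0.0148] w=0.649 grip=64.3 F [ 0.  -0.4  5.1]
lifted t=34.5 [0.5557 0.0636 0.2988] w=0.648 grip=63.8 F [-0.6  0.1 -1. ]
placing t=37.8 [0.6827 0.0718 0.0211] w=0.648 grip=63.7 F [-0.1  0.4 -0.9]
released t=38.4 [0.6826 0.0718 0.021 ] w=0.997 grip=0.0 F [0.  0.6 0.5]
clear t=40.2 [0.6815 0.0712 0.2981] w=1.001 grip=0.0 F [ 0.2  0.  -0.7]
at grasp t=43.1 [0.4301 0.0636 0.0144] w=1.000 grip=0.0 F [ 0.5 -0.2 -0.1]
gripped t=43.5 [0.4302 0.0635 0.0149] w=0.682 grip=62.6 F [-0.1  0.3  7.9]
lifted t=45.6 [0.4289 0.0632 0.2989] w=0.685 grip=64.3 F [ 0.7  0.4 -1.1]
placing t=49.6 [0.5676 0.3317 0.0211] w=0.682 grip=64.4 F [-0.9 -0.1  1.6]
released t=50.2 [0.5677 0.3318 0.021 ] w=0.998 grip=0.0 F [ 0.7 -0.6  0.3]
clear t=52.1 [0.5671 0.3307 0.3282] w=1.001 grip=0.0 F [ 0.3  0.1 -0.2]
oblong 661 mean [556.4 191.5  55.9] rect [557.2 191.8  68.5  37.9  12. ]
jar 461 mean [440.9 -65.  101.9] rect [440.4 -65.6  42.4  41.9  90.3]
square 764 mean [680.8  70.9  56. ] rect [681.6  70.8  56.8  56.3 150.6]
round 728 mean [565.8 330.6  55.8] rect [566.1 330.7  59.7  58.1  47.2]
glass [0.442 0.337 0.051]
garlic [0.442 0.199 0.04 ]
```

View pics/t3.png

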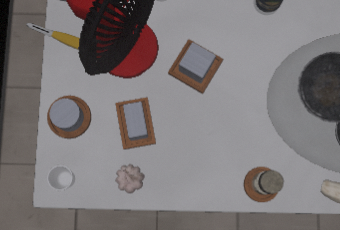

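View pics/s3.png

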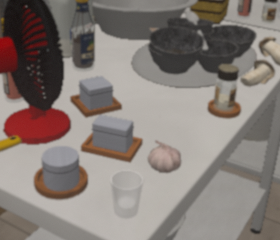

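All four sit flat and centred in their stands: tops at 56 mm for the tins and 102 mm for the jar, with offsets of 3 mm or less. In the top view they are at (68,112), (136,120), (197,63) and (268,182), and the side view confirms it. Glass and garlic are unmoved.

```bash
python3 -c "
from h import *
print(env.close_job()); rep('end')"
```

```text
the job is handed in; nothing more can be done
None
the job is handed in; nothing more can be done
```

The job is handed in: all four items measured flat and within about 3 mm of centre in their own stands, with the glass and garlic unmoved (about 55 s of the 112 s used; no verdict was reported back).

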